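# Unlatch the cleaner-tablet jar and open its push-and-turn cap

## Task

Unlock the jar of cleaning tablets in its stand: swing the steel hasp up off its catch and right back over, well past upright, so that it stays open. Then press the red safety cap down, keep it pressed while you twist it about a quarter turn anticlockwise (seen from above), and lift it straight off. Finish still holding the cap upright in the gripper, well clear above the jar's mouth (about a hand's width, 8 cm), without letting go of it and without disturbing the mug, the note pad and the stamp.

Things in the scene. Friction and masses are not known exactly. Their poses are not given: they have to be found in the camera images.
- stand: Grey stand (base 150 x 100 x 12 mm) with a white jar, green band, 66 mm wide, all fixed. Origin on the desk on the jar's axis, z up, +x from the jar to the hinge, y along the hinge. Hinge post at x = 51 to 61 mm, 30 mm wide; catch post at x = -63 to -53 mm, 20 mm wide, its staple 112 mm high. Beside the cap (+y, -y) it is free: grip it across y. Jar's shoulder 74 mm up, 26 mm in radius.
- jar_mouth (a point): Centre of the top of the jar's neck, 98 mm above the desk. The neck is 25 mm in diameter with lugs out to 18 mm from the axis; a sprung grey seal in it, 20 mm in diameter, pushes the cap up against the lugs. Turning the cap needs it pressed down 4 mm or more (stop at 8 mm); the spring takes 5 N to start and 10.5 N at the stop.
- hasp_hinge (a point): Middle of the hasp's hinge axis (along the stand's y), 50 mm from the jar's axis on the +x side, 100 mm above the desk.
- hasp (a joint): Angle of the hasp, rad: 0 shut (starts at 0 to 0.1), grows as the orange tab swings up and over towards the stand's +x, 1.57 with the strap upright, stop at 2.4. The stiff hinge stays where it is left; about 1.2 N at the tab moves it.
- hasp_tab (a point): Centre of the orange tab at the hasp's free end: 36 mm long (radially), 16 mm wide (along the hinge axis), 7 mm thick; 138 mm from the hinge and 4 mm off the radius (upward when shut). Shut, it lies 88 mm from the jar's axis at the stand's -x side, 104 mm above the desk, free underneath. Strap 18 mm wide, its top 128 mm above the desk; staple slot 20 to 38 mm inward of this point.
- cap: Red ribbed cap, white line on top along its x axis; 51 mm in diameter, 32 mm high, 30 g; origin at the centre of its underside, z up. It starts on the neck, underside 82 mm above the desk, x along the stand's x. It turns only while pressed down (see jar_mouth), anticlockwise from above; clockwise is blocked. Turned 0.95 to 2.15 rad from its start it is free to lift straight up.
- mug: White mug with a pattern, 82 mm in diameter, 114 mm with handle, 91 mm high; origin under its centre. Leave alone.
- note_pad: Yellow note pad, 76 x 76 x 25 mm; origin under its centre. Leave alone.
- stamp: Red and black office stamp, 30 x 48 x 69 mm, standing; origin under its centre. Leave alone.
Things that resemble listed ones, but are neither listed nor needed, are in the scene too. Leave any blue or green look-alike of the cap alone.

How it is judged (in metres and radians):
On the way, in this order (a step that is already met when the one before it is completed fails the run):
1. the hasp is swung off the catch and back past upright (value of joint hasp above 1.7 rad and z of cap in the frame of stand below 0.09 m), for 0.2 s.
2. the cap is pressed down on the neck (z of cap in the frame of stand below 0.0787 m and value of joint hasp above 1.65 rad), for 0.1 s.
3. the cap is twisted free of the notches, still on the neck (angle between the x axis of cap and the x axis of stand, either way round above 0.8 rad and z of cap in the frame of stand below 0.092 m and horizontal distance between cap and jar_mouth below 0.006 m and angle between cap's own z axis and vertical below 0.2 rad), for 0.05 s.
At the end, for the whole second after the job is handed in: Hasp open beyond 1.65 rad; cap held still by the fingers, upright within 0.3 rad, its underside 40 to 142 mm above the jar's mouth, within 40 mm of the jar's axis, touching neither stand, jar, hasp nor bystander; mug, note pad and stamp upright and within 20 mm of their start (value of joint hasp above 1.65 rad and z of cap in the frame of stand between 0.138 and 0.24 m and horizontal distance between cap and jar_mouth below 0.04 m and angle between cap's own z axis and vertical below 0.3 rad and contact force between the fingers and cap above 1 N and contact force between cap and stand below 0.1 N and linear speed of cap below 0.03 m/s and contact force between cap and mug below 0.1 N and contact force between cap and note_pad below 0.1 N and contact force between cap and stamp below 0.1 N and distance of each of mug, note_pad, stamp from where it was at the start of the episode below 0.02 m and angle between each of mug, note_pad, stamp's own z axis and vertical below 0.2 rad); the arm keeps its last pose, push and grip.
It fails at once if the mug, note pad or stamp is pushed away or tipped (distance of any of mug, note_pad, stamp from where it was at the start of the episode above 0.02 m or angle between any of mug, note_pad, stamp's own z axis and vertical above 0.3 rad).
It fails at once if the cap is dropped or set down off the neck (height (world z) of cap below 0.06 m).
It also fails if it takes over 51 s, if anything falls off the work surface, if the arm or the gripper's body presses on something with over 40 N, if the wrist force passes 120 N, or if a joint passes its speed limit or range.

## Robot

A 6-joint arm with a two-finger parallel gripper is mounted at the origin on a cart in front of the work surface, level with it; the furniture and walls round the work are solid. World frame = base frame: x ahead of the robot, y to its left, z up, the work surface at z = 0. Lengths are in m, angles in degrees, forces in N, time in s.
With the tool pointing down it reaches from about 0.25 to 0.775 m from the base axis. Payload 4 kg.
Tool frame: the origin (TCP) lies on the centre line of the jaws, within the pads' length; the fingertips stand 19 mm ahead of it and the grasp point (between the pads) is the TCP (robot.nose_length is the distance from the TCP to the fingertips, in m); z points along the fingers, y is the line along which they close (so a half turn about z gives the same grasp; the last joint's range is limited). The gripper opens to 94 mm and grips with 3 to 60 N. Pads are 16 mm wide; open, the fingers measure 119 mm over their backs; the gripper's body (75 mm by 177 mm) begins 78 mm behind the grasp point.
Start: joints at [67.775, 4.996, 78.535, -0, 96.463, -5.907], TCP at [0.155, 0.528, 0.225] pointing down, gripper open.
Joint ranges: [-177.83, 177.83], [-43.37, 116.18], [15.69, 146.23], [-61.86, 241.86], [9.47, 152.12], [-147.06, 147.06]. Speed limits (degrees/s): [159.86, 159.86, 180, 180, 180, 180].

## Interface

Orientations are given as [roll, pitch, yaw] about the fixed x, y, z axes, in that order (R = Rz(yaw) Ry(pitch) Rx(roll)).
In Python, from bench import robot, grip, planner, sensors, vision, job gives the robot as it stands. Calls block until the motion is done:
- robot.reach(position, orientation): joint-space move of the TCP to a pose.
- robot.move_l(position, feed=0.15, rot=None, contact_N=None): straight line of the TCP; rot=None keeps the orientation; feed is the mean speed in m/s. With contact_N (N) it stops when the force on the tool has changed by that much, and returns True; else False.
- robot.set_joints(angles): joint-space move.
- grip(opening): finger opening in m; the grip force is fixed at half the most; returns when the fingers have stopped.
- robot.pause(seconds).
- planner.solve_ik(position, orientation): joint angles nearest the present ones, or None.
- sensors.get_obs(): the state.
- vision.grab_frame(name): name is "scene" or "top"; returns the picture (480x640x3 uint8, red, green, blue); there is no depth.
- vision.calibration(name): a dict with "vfov" (degrees; the focal length in pixels is half the picture's height over the tangent of half this angle, whatever the lens; pixels are square), "cx", "cy" (the principal point, pixels), "k1" (the pictures are not rectified: a ray, as slopes to the right and down, at radius r is drawn at 1 + k1 r^2 times it, then the intrinsics apply), "R" (3x3) and "t" (3): a world point X has camera coordinates R X + t. Camera axes: x right, y down, z forward; pixel columns grow to the right and rows downward; lengths in m; the calibration is good to about 2 mm. A picture is of the moment at which its call begins. calibration takes no time and is no camera call.
A pose or a line that the arm cannot do raises robot.Unreachable and nothing moves.
- job.job_done(): hands the job in; it is judged then, once.
Trained networks look in the newest picture that a camera, given by its name, has taken for a name from the list of things; names that differ only in an ending like _2 or _b are one class to them, and where a whole thing is asked for, a point or a joint stands for the part that bears it (a point fixed in the world has none). Each returns a list of dicts, best first, with "confidence" (0 to 1); they miss things now and then, are a little off and sometimes report something else, mostly with a low value. They report only what shows in the picture. A call takes as long as a camera call. They do not tell look-alikes from the thing itself.
- vision.boxes_of(camera, target): "xy" ([column, row] in pixels, amid what is visible of it).
The state is a dict: "time": time; "q": joint angles; "joint_vel": joint speeds; "effort": joint torques, N m; "eef_pos": TCP position; "tcp_rot": TCP orientation; "wrist_force": force on the tool from outside, world axes, zero at the start; "torque": the same for the moment, N m; "gripper_width": finger opening in m; "finger_force": force on a finger pad.
Only numpy, scipy, OpenCV 4.12 (cv2) and the standard library are available. Lean on these libraries where they do the work, as an engineer would, in place of code of your own. Each camera call takes 0.05 s, during which the arm holds its last target. There are 200 camera calls.

## Working session

There is one attempt and no reset: what is moved stays moved. The work goes in short steps, each a Python script; the robot and the scene stay as the last script left them, time stands still between calls to the robot, and variables do not carry over. Pictures are saved under pics/ and viewed, at most 10 in all, crops included, and the job is handed in when it is done.

```bash
ls; mkdir -p pics; cat > h.py <<'E'
import numpy as np, cv2
from bench import robot, grip, planner, sensors, vision, job
def save(img,n): cv2.imwrite('pics/'+n,cv2.cvtColor(img,cv2.COLOR_RGB2BGR))
def K(n):
    c=vision.calibration(n); f=240/np.tan(np.radians(c['vfov']/2)); return c,f
def back(n,uv,z):
    c,f=K(n); d=np.array([(uv[0]-c['cx'])/f,(uv[1]-c['cy'])/f]); u=d.copy()
    for _ in range(30): u=d/(1+c['k1']*(u@u))
    R=np.array(c['R']);t=np.array(c['t']); o=-R.T@t; r=R.T@np.r_[u,1]
    return o+r*(z-o[2])/r[2]
def proj(n,X):
    c,f=K(n); p=np.array(c['R'])@np.array(X)+np.array(c['t']); u=p[:2]/p[2]; u=u*(1+c['k1']*(u@u))
    return np.array([c['cx'],c['cy']])+f*u
E
python3 - <<'E'
from h import *
for n in('scene','top'):
    save(vision.grab_frame(n),n+'0.png')
    for t,z in(('cap',.114),('hasp_tab',.1075),('stand',.05),('mug',.09),('note_pad',.025),('stamp',.06)):
        for d in vision.boxes_of(n,t): print(n,t,np.round(d['xy']),round(d['confidence'],2),back(n,d['xy'],z).round(3))
print(sensors.get_obs()['time'])
E
```

```text
pics
scene cap [242. 295.] 0.81 [0.368 0.046 0.114]
scene cap [331. 229.] 0.76 [0.571 0.048 0.114]
scene cap [269. 328.] 0.72 [ 0.353 -0.029  0.114]
scene cap [352. 198.] 0.72 [0.665 0.077 0.114]
scene cap [310. 212.] 0.55 [0.584 0.107 0.114]
scene cap [253. 230.] 0.37 [0.481 0.148 0.114]
scene hasp_tab [314. 231.] 0.71 [0.553 0.07  0.108]
scene stand [327. 265.] 0.81 [0.549 0.038 0.05 ]
scene mug [386. 298.] 0.59 [ 0.521 -0.107  0.09 ]
scene note_pad [428. 261.] 0.68 [ 0.7   -0.08   0.025]
scene stamp [254. 227.] 0.76 [0.529 0.205 0.06 ]
top cap [332. 329.] 0.8 [0.414 0.038 0.114]
top cap [277. 159.] 0.78 [0.735 0.146 0.114]
top cap [311. 244.] 0.73 [0.571 0.078 0.114]
top cap [287. 320.] 0.6 [0.43  0.12  0.114]
top cap [258. 204.] 0.55 [0.647 0.18  0.114]
top hasp_tab [322. 252.] 0.61 [0.558 0.057 0.108]
top stand [318. 252.] 0.87 [0.563 0.062 0.05 ]
top mug [395. 255.] 0.8 [ 0.555 -0.085  0.09 ]
top note_pad [376. 186.] 0.58 [ 0.705 -0.058  0.025]
top stamp [240. 263.] 0.92 [0.539 0.217 0.06 ]
0.7
```

View pics/scene0.png

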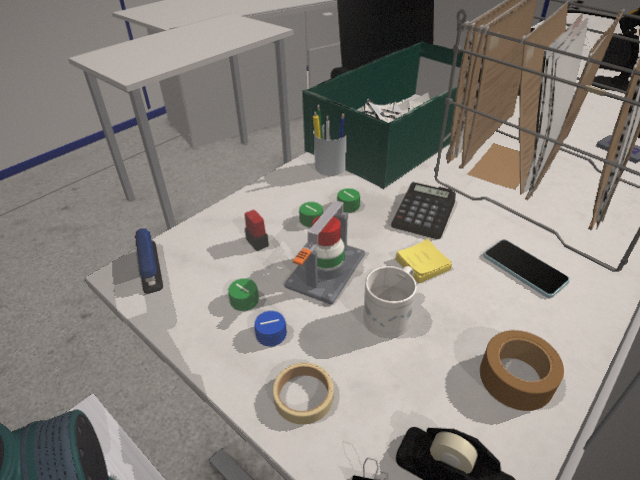

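View pics/top0.png

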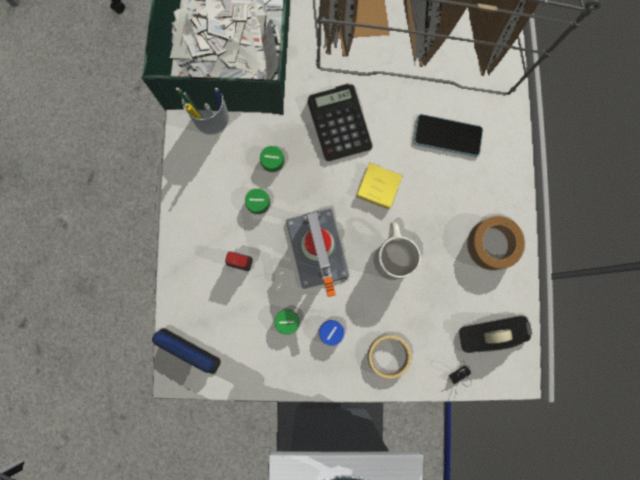

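Scene picture: one red cap under the grey strap at (327,230), with the orange tab at (303,256). The green caps at (243,294), (311,212) and (348,198) and the blue one at (270,328) are look-alikes. In the top view, the red cap at (318,242) is the only one on the jar under the hasp, so it fits; green is at (272,158), (257,201), (287,321) and blue at (332,333). I'll fit the stand pose and confirm it in one crop.

```bash
cat > fit.py <<'E'
from h import *
from scipy.optimize import least_squares
def masks(n,img,c,r):
    hsv=cv2.cvtColor(img,cv2.COLOR_RGB2HSV).astype(int); H,S,V=hsv[...,0],hsv[...,1],hsv[...,2]
    yy,xx=np.mgrid[:480,:640]; near=(np.hypot(xx-c[0],yy-c[1])<r)
    o=near&(S>150)&(V>120)&(H>=6)&(H<=18); 
    rd=near&(S>140)&(V>70)&((H<5)|(H>172))
    return o,rd
def W(p,X):
    c,s=np.cos(p[2]),np.sin(p[2]); X=np.asarray(X,float)
    return np.c_[p[0]+c*X[:,0]-s*X[:,1],p[1]+s*X[:,0]+c*X[:,1],X[:,2]]
E
python3 - <<'E'
from fit import *
cs={'top':(318,250,60),'scene':(320,245,50)}; big=[]
obs={}
for n in cs:
    img=vision.grab_frame(n); o,rd=masks(n,img,cs[n][:2],cs[n][2])
    for k,m in(('o',o),('r',rd)):
        y,x=np.nonzero(m); obs[n,k]=np.array([x.mean(),y.mean()]); print(n,k,m.sum(),obs[n,k].round(1))
    cs[n]+=(img,)
def res(p):
    r=[]
    for n in('top','scene'):
        tab=W(p,[[-.088,0,.1065]])[0]; r+=list(proj(n,tab)-obs[n,'o'])
    r+=list((proj('top',W(p,[[0,0,.114]])[0])-obs['top','r']))
    return r
s=least_squares(res,[.57,.07,.2]); print(s.x, np.degrees(s.x[2]), np.round(s.fun,1))
p=s.x; np.save('p.npy',p)
b=[[.075,.05,.012],[.075,-.05,.012],[-.075,-.05,.012],[-.075,.05,.012]]
a=np.linspace(0,6.28,40); cap=[[.0255*np.cos(t),.0255*np.sin(t),.114] for t in a]
tab=[[-.106,.008,.1075],[-.106,-.008,.1075],[-.07,-.008,.1075],[-.07,.008,.1075]]
for n in('top','scene'):
    cx,cy,r,img=cs[n]; k=6; r=50
    im=cv2.resize(img[cy-r:cy+r,cx-r:cx+r],None,fx=4,fy=4,interpolation=cv2.INTER_CUBIC)
    for pts,col in((b,(0,255,255)),(cap,(255,255,0)),(tab,(0,0,255))):
        q=np.array([(proj(n,X)-[cx-r,cy-r]+.5)*4 for X in W(p,pts)]).astype(np.int32); cv2.polylines(im,[q],True,col,1)
    big.append(im)
save(np.hstack(big),'fit.png')
E
```

```text
top o 130 [329.1 286.2]
top r 242 [317.2 241.5]
scene o 132 [301.8 256.4]
scene r 322 [331.1 229.8]
[0.57750677 0.06651613 0.27416233] 15.708344679037852 [ 0.1  0.4 -0.1  0.2 -0.1 -0.5]
```

View pics/fit.png

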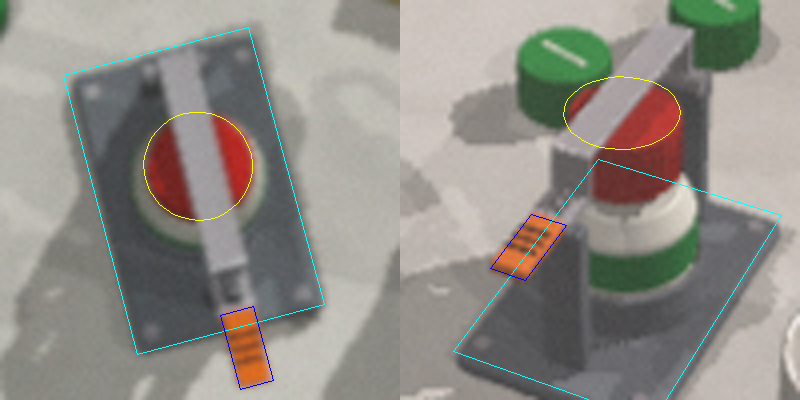

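The fit matches the base, cap top and tab in both views: stand at (0.578, 0.067), yaw 15.7°. The red cap on the jar is confirmed. Next I check reachability of the whole plan without moving.

```bash
cat >> fit.py <<'E'
p=np.load('p.npy'); Y=np.degrees(p[2])
def tabpt(th): # stand coords of the tab centre
    return np.array([.05-.138*np.cos(th)+.004*np.sin(th),0,.1+.138*np.sin(th)+.004*np.cos(th)])
def ws(X): return list(W(p,[X])[0])
E
python3 - <<'E'
from fit import *
o=sensors.get_obs(); print(o['tcp_rot'],o['wrist_force'],o['time'])
for off in(0,180):
    print('off',off)
    for th in(0.05,.6,1.2,1.8,2.3):
        q=planner.solve_ik(ws(tabpt(th)+[0,0,.009]),[180,0,Y+off]); print(th,None if q is None else np.round(q,0))
    for d in(-25,0,30,60):
        for z in(.099,.2):
            q=planner.solve_ik(ws([0,0,z]),[180,0,Y+off+d]); print(d,z,None if q is None else np.round(q,0))
E
```

```text
[1.79991495e+02 3.16095187e-03 1.63683117e+02] [-0.35654361 -0.1322223   0.08870202] 0.8
off 0
0.05 [-2.  1. 95. -0. 84. 73.]
0.6 [-1.  2. 86. -0. 92. 74.]
1.2 [ 1.  9. 72. -0. 99. 75.]
1.8 [  3.  20.  59.  -0. 101.  77.]
2.3 [  4.  28.  51.  -0. 101.  78.]
-25 0.099 [  1.  12.  85.  -0.  83. 100.]
-25 0.2 [  1.   9.  76.  -0.  94. 100.]
0 0.099 [ 1. 12. 85. -0. 83. 75.]
0 0.2 [ 1.  9. 76. -0. 94. 75.]
30 0.099 [ 1. 12. 85. -0. 83. 45.]
30 0.2 [ 1.  9. 76. -0. 94. 45.]
60 0.099 [ 1. 12. 85. -0. 83. 15.]
60 0.2 [ 1.  9. 76. -0. 94. 15.]
off 180
0.05 [  -2.    1.   95.    0.   84. -107.]
0.6 [  -1.    2.   86.    0.   92. -106.]
1.2 [   1.    9.   72.    0.   99. -105.]
1.8 [   3.   20.   59.    0.  101. -103.]
2.3 [   4.   28.   51.    0.  101. -102.]
-25 0.099 [  1.  12.  85.   0.  83. -80.]
-25 0.2 [  1.   9.  76.   0.  94. -80.]
0 0.099 [   1.   12.   85.    0.   83. -105.]
0 0.2 [   1.    9.   76.    0.   94. -105.]
30 0.099 [   1.   12.   85.    0.   83. -135.]
30 0.2 [   1.    9.   76.    0.   94. -135.]
60 0.099 None
60 0.2 None
```

```bash
python3 - <<'E'
from fit import *
S=lambda: sensors.get_obs()
rot=[180,0,Y]
robot.reach(ws(tabpt(.05)+[0,0,.10]),rot); grip(.045)
robot.move_l(ws(tabpt(.05)+[0,0,.009]),feed=.12); o=S(); print('down',o['wrist_force'].round(1),np.round(o['eef_pos'],4),o['time'])
grip(0.0); o=S(); print('grip',o['gripper_width'],o['finger_force'],o['wrist_force'].round(1))
if .012<o['gripper_width']<.021:
    for th in np.linspace(.2,2.3,15):
        robot.move_l(ws(tabpt(th)+[0,0,.009]),feed=.1); o=S(); print(round(th,2),o['wrist_force'].round(1),round(o['gripper_width'],4),round(o['time'],1))
E
```

```text
down [-0.1 -0.1 -0.9] [0.4938 0.0428 0.1208] 4.725
grip 0.015403457858437187 30.00416725873947 [-0.6  2.9  0.2]
0.2 [-1.3  3.7 -0.1] 0.0152 5.7
0.35 [-2.1  4.   0.3] 0.0157 6.0
0.5 [-2.5  4.6  0.6] 0.0156 6.4
0.65 [-3.3  4.3 -0.4] 0.0159 6.7
0.8 [-2.5  2.8  0.7] 0.0157 7.1
0.95 [-1.   2.8 -0.4] 0.0153 7.4
1.1 [-1.2  1.3  1.5] 0.0156 7.8
1.25 [-1.9 -0.9  3.2] 0.0152 8.2
1.4 [-0.8 -2.4  4.8] 0.0154 8.5
1.55 [-0.3 -3.1  5.3] 0.0144 8.9
1.7 [ 1.3 -3.8  6.2] 0.0112 9.2
1.85 [ 0.4  0.4 -0.1] 0.0004 9.6
2.0 [-0.5 -0.1  0.3] 0.0009 9.9
2.15 [-0.6  0.1 -0.5] 0.0005 10.3
2.3 [ 0.8 -0.2 -0.2] 0.0004 10.7
```

```bash
python3 - <<'E'
from fit import *
robot.move_l(ws([.142,0,.30]),feed=.15)
im=vision.grab_frame('scene'); a=cv2.resize(im[150:310,240:440],None,fx=3,fy=3,interpolation=cv2.INTER_CUBIC)
save(a,'s1.png')
o,_=masks('scene',im,(330,200),90); y,x=np.nonzero(o); print(o.sum(),x.mean(),y.mean())
for th in(1.4,1.5,1.6,1.7,1.8,1.9,2.1,2.3): print(th,proj('scene',ws(tabpt(th))).round(1))
E
```

```text
169 345.3905325443787 141.6094674556213
1.4 [332.4 153.2]
1.5 [335.9 148.7]
1.6 [339.4 145. ]
1.7 [342.7 142.2]
1.8 [345.8 140.1]
1.9 [348.8 139. ]
2.1 [354.1 139. ]
2.3 [358.4 142. ]
```

View pics/s1.png

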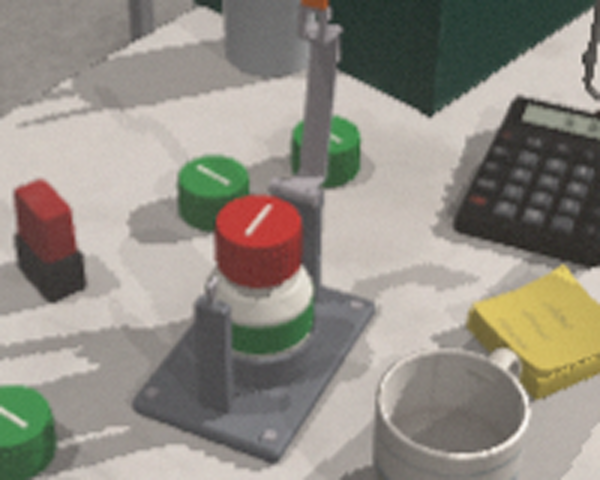

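The tab sits at about (345,142) in the scene picture, so the hasp is near 1.8 rad and the grip slipped off. Stamp, mug and pad are untouched. I'll push the hasp further back with closed fingers from the cap side, so the gripper has room to twist.

```bash
python3 - <<'E'
from fit import *
robot.move_l(ws([.03,0,.30]),feed=.2)
robot.move_l(ws([.03,0,.235]),feed=.15)
print(robot.move_l(ws([.095,0,.235]),feed=.08,contact_N=15), sensors.get_obs()['wrist_force'].round(1))
print(robot.move_l(ws([.135,0,.216]),feed=.08,contact_N=15)); o=sensors.get_obs(); print(o['wrist_force'].round(1),np.round(o['eef_pos'],3),ws([.135,0,.216]))
robot.move_l(ws([.09,0,.235]),feed=.15)
robot.move_l(ws([.02,0,.30]),feed=.2)
robot.reach(ws([-.25,0,.30]),[180,0,Y]); grip(.09)
im=vision.grab_frame('scene'); o,_=masks('scene',im,(340,170),70); y,x=np.nonzero(o); print(o.sum(),x.mean(),y.mean())
for th in(1.9,2.1,2.3,2.4): print(th,proj('scene',ws(tabpt(th))).round(1))
t=vision.grab_frame('top'); _,rd=masks('top',t,(318,241),30); y,x=np.nonzero(rd); print(rd.sum(),x.mean(),y.mean(), proj('top',ws([0,0,.114])))
a=cv2.resize(im[100:300,230:430],None,fx=2,fy=2); b=cv2.resize(t[150:350,218:418],None,fx=2,fy=2); save(np.hstack([a,b]),'s2.png'); print(sensors.get_obs()['time'])
E
```

```text
False [ 0.1  0.4 -0.1]
False
[ 0.2  0.5 -0.5] [0.708 0.103 0.216] [np.float64(0.7074648318726426), np.float64(0.10306611472081188), np.float64(0.216)]
154 360.8376623376623 144.5974025974026
1.9 [348.8 139. ]
2.1 [354.1 139. ]
2.3 [358.4 142. ]
2.4 [360.2 144.4]
496 317.49798387096774 241.375 [317.06205836 240.99759986]
18.0833
```

View pics/s2.png

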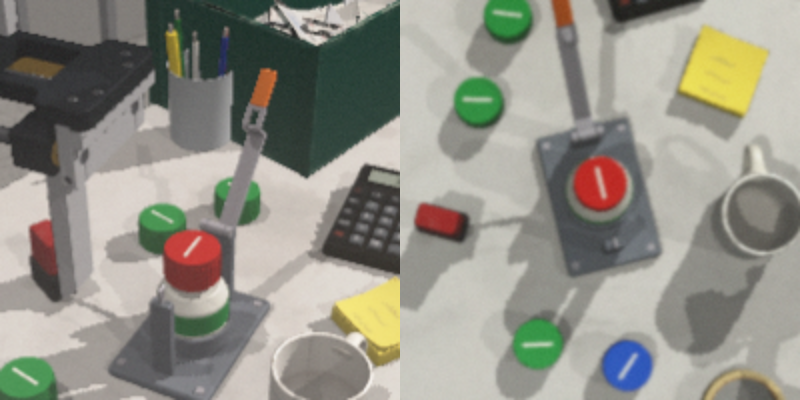

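The hasp now lies far back (about 2.35 rad, tab at scene (361,145)). The red cap is on the jar at top (317.5,241.4), within 1 mm of the fit. Now I grip, press, twist and check.

```bash
python3 - <<'E'
from fit import *
def st(m):
    o=sensors.get_obs(); print(m,o['wrist_force'].round(1),np.round(o['torque'],2),round(o['gripper_width'],4),round(o['finger_force'],1),round(o['eef_pos'][2],4),round(o['time'],1)); return o
a0=-20
robot.reach(ws([0,0,.22]),[180,0,Y+a0])
print(robot.move_l(ws([0,0,.105]),feed=.1,contact_N=8)); st('down')
grip(.03); o=st('grip')
if o['gripper_width']>.045:
    robot.move_l(ws([0,0,.0985]),feed=.02); st('press'); robot.pause(.2); o=st('press2')
E
```

```text
False
down [-0.1  0.6 -0.1] [-0.02  0.08 -0.01] 0.0898 0.0 0.106 20.4
grip [-0.6 -2.   2. ] [-0.18  0.21  0.  ] 0.0485 30.0 0.105 21.1
press [-5.  -1.6  7.9] [-0.31  0.81 -0.03] 0.0489 30.0 0.1002 21.6
press2 [-4.3 -1.9  8.4] [-0.28  0.82 -0.01] 0.0491 30.0 0.1003 21.8
```

```bash
python3 - <<'E'
from fit import *
def st(m):
    o=sensors.get_obs(); print(m,o['wrist_force'].round(1),np.round(o['torque'],2),round(o['gripper_width'],4),round(o['eef_pos'][2],4),round(o['time'],1)); return o
robot.move_l(ws([0,0,.097]),feed=.02); st('press')
for a in range(-10,61,10):
    robot.move_l(ws([0,0,.097]),feed=.05,rot=[180,0,Y+a]); st(a)
im=vision.grab_frame('scene'); t=vision.grab_frame('top')
a=cv2.resize(im[150:300,250:400],None,fx=2.6,fy=2.6,interpolation=cv2.INTER_CUBIC); b=cv2.resize(t[165:315,243:393],None,fx=2.6,fy=2.6,interpolation=cv2.INTER_CUBIC); save(np.hstack([a,b]),'s3.png')
E
```

```text
press [-3.8 -2.8  9.1] [-0.37  0.89  0.02] 0.0486 0.099 22.1
-10 [-2.2 -0.2  8.5] [-0.13  0.52 -0.02] 0.0485 0.0995 22.4
0 [-2.3 -0.7  8.5] [-0.11  0.62  0.05] 0.0489 0.0994 22.7
10 [-1.5 -0.2  8.1] [-0.11  0.49  0.06] 0.0484 0.0995 23.0
20 [-2.  -0.7  7.8] [-0.08  0.46  0.04] 0.0487 0.0995 23.4
30 [-2.  -0.8  8.1] [-0.14  0.53  0.05] 0.0489 0.0994 23.7
40 [-3.1 -1.   7.9] [-0.07  0.61  0.12] 0.0485 0.0994 24.0
50 [-1.7  0.2  8.4] [-0.06  0.45  0.03] 0.0489 0.0995 24.3
60 [-1.1 -0.7  8.3] [-0.12  0.42 -0.02] 0.049 0.0995 24.7
```

View pics/s3.png

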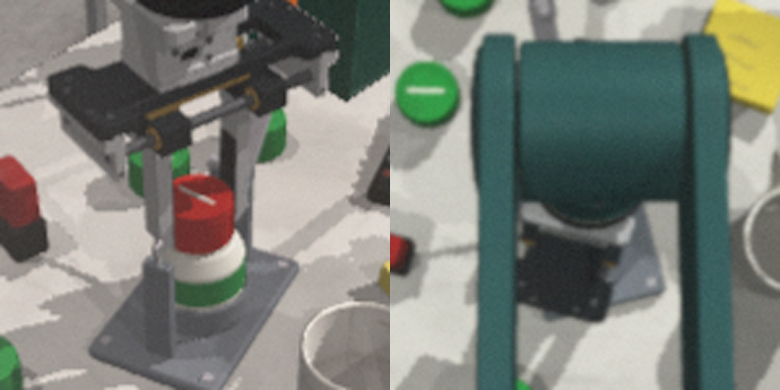

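The cap's white line now runs from (180,187) to (213,203) in the left crop, about a quarter turn from before, and the cap is still upright on the neck. Lifting straight up.

```bash
python3 - <<'E'
from fit import *
def st(m):
    o=sensors.get_obs(); print(m,o['wrist_force'].round(1),round(o['gripper_width'],4),round(o['finger_force'],1),round(o['eef_pos'][2],4),round(o['time'],1)); return o
for z in(.105,.112,.125,.205):
    robot.move_l(ws([0,0,z]),feed=.05); st(z)
robot.pause(.5); st('end')
im=vision.grab_frame('scene'); o,_=masks('scene',im,(350,150),60); y,x=np.nonzero(o); print('tab',o.sum(),x.mean(),y.mean())
save(cv2.resize(im[100:300,230:430],None,fx=2.6,fy=2.6,interpolation=cv2.INTER_CUBIC),'s4.png')
E
```

```text
0.105 [ 1.6 -0.2  3.5] 0.0489 30.0 0.1058 25.1
0.112 [ 0.9 -0.8 -1. ] 0.049 30.0 0.1113 25.4
0.125 [-0.2 -0.1 -0.4] 0.0488 30.0 0.1256 25.8
0.205 [ 1.5  0.1 -0.4] 0.0488 30.0 0.2046 27.5
end [ 1.   0.7 -0.7] 0.0489 30.0 0.205 28.0
tab 154 361.6363636363636 143.1883116883117
```

View pics/s4.png

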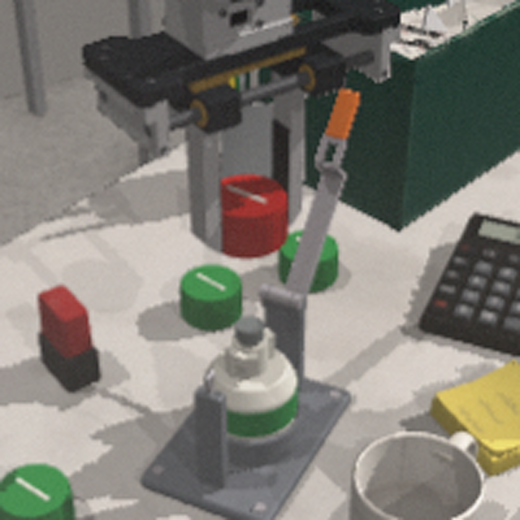

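The cap is held upright at crop (253,215), well above the bare neck at (250,335). The hasp is open, and the stamp, mug and pad are in place. Handing in.

```bash
python3 -c "
from bench import job
print(job.job_done())"
```

```text
the job is handed in; nothing more can be done
None
```

The job is handed in, result not reported: the hasp is swung back to about 2.35 rad, and the cap was pressed, twisted about 80° anticlockwise and lifted off. It is held upright about 8 cm above the jar's mouth, with the mug, note pad and stamp apparently untouched.

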